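Check a brake lever on the bench

ROBOT

A 6-joint arm with a two-finger parallel gripper is mounted at the origin on the work surface. World frame = base frame: x ahead of the robot, y to its left, z up, the work surface at z = 0. Lengths are in m, angles in degrees, forces in N, time in s.
With the tool pointing down it reaches from about 0.35 to 0.875 m from the base axis. Payload 4.2 kg.
Tool frame: the origin (TCP) lies midway between the tips of the shut fingers; the grasp point (between the pads) lies 19 mm behind it (r.grasp_offset is the distance from the TCP to the grasp point, in m); z points along the fingers, y is the direction in which the jaws open and shut (so a half turn about z gives the same grasp; the last joint's range is limited). The gripper opens to 87 mm and grips with 3 to 60 N. Pads are 19 mm wide; open, the fingers measure 117 mm over their backs; the gripper's body (75 mm by 190 mm) begins 51 mm behind the grasp point.
Start: joints at [77.957, 22.042, 0.453, 0, -68.411, -14.817], TCP at [0.282, 0.558, 0.223] pointing down, gripper open.
Joint ranges: [-179.83, 179.83], [-69.29, 118.12], [-61.27, 80.66], [-181.25, 117.63], [-171.15, -9.14], [-177.46, 177.46]. Speed limits (degrees/s): [159.86, 159.86, 180, 180, 180, 180].

INTERFACE

Orientations are given as a 3x3 rotation matrix whose columns are the frame's x, y, z axes.
In Python, from station import r gives the robot as it stands.
- The arm moves only by the shell command python3 -m crank 'ROWS'. ROWS is JSON, a list of rows, each a list of 3 entries, a list of its own where there are three numbers: the closure, from -1 (fully open) to 1 (shut), so that 0 is half open, then the shift along the tool's x, y, z as a fraction of full scale, then the turn, a rotation vector about the tool's x, y, z as a fraction of full scale. In form: [[fingers, [dx, dy, dz], [wx, wy, wz]], ...]. A call has 1 to 8 rows; each row shifts and turns the commanded pose from where the row before left it, along the tool's axes as they then stand; what a row does not reach is not made up. Full scale, the value 1, is 100 mm for a shift and 45 degrees for a turn. A row lasts 1/10 s, in which the tool goes at most 50 mm and 8.59 degrees, less where a joint would pass 70% of its speed; a pose out of reach is approached as far as the arm can. A call with a number of a shift or a turn outside -1 to 1 is refused whole. A call with a gripper value outside its range is refused whole. The fingers move at their own pace and stop on an object; the grip force is fixed at half the most. Time passes only in rows, so rows that do not move let the fingers close. It gives the time, the measured TCP pose, the force and the opening at its end, in the units of the state.
- r.sense(): the state, without advancing time (a new reading comes with each control period).
- r.capture(name): name is "scene" or "top"; returns a dict with "img" (400x640x3 uint8, blue, green, red), "fx", "fy", "cx", "cy" (pixels), "dist" ([k1, k2, p1, p2, k3] as OpenCV has them; the pictures are not rectified), "R" (3x3) and "t" (3): a world point X has camera coordinates R X + t. Camera axes: x right, y down, z forward; pixel columns grow to the right and rows downward; lengths in m; the calibration is good to about 2 mm. A picture is of the moment at which its call begins. There is no depth.
- r.finish_job(): hands the job in, once; it reports no verdict.
The state is a dict: "time_s": time; "joints": joint angles; "joint_velocities": joint speeds; "effort": joint torques, N m; "tcp_pos": TCP position; "ee_rot": TCP orientation; "wrist_force": force on the tool from outside, world axes, zero at the start; "moment": the same for the moment, N m; "gripper_width": opening from 0.0 (shut) to 1.0 (fully open).
Only numpy, scipy, OpenCV 4.12 (cv2) and the standard library are available. Lean on these libraries where they do the work, as an engineer would, in place of code of your own. Each camera call takes 0.05 s, during which the arm holds its last target.

TASK

Check the long brake lever on its bench-mounted handlebar: with the backs of the fingers press it from outside towards the bar until it comes up against its stop, short of the grip, hold it there for a second, and let it come all the way back with the fingers clear of it. Then press it in to its stop a second time and finish while still holding it there. Only press on the lever's outer face, firmly but without forcing it - do not pinch or hook it - and leave the short throttle lever and everything else on the bench as it is.

Things in the scene. Friction and masses are not known exactly. Their poses are not given: they have to be found in the camera images.
- brake_stand: Fixed bench stand of the BRAKE, the one with the LONG lever: base plate, post and a horizontal handlebar along the stand's y axis, 120 mm above the bench, y = -130 to +146 mm, with a black ribbed grip 34 mm thick from y = +10 mm. The lever is on the bar's -x side (robot's side), at bar height. Origin: on the bench under the bar. Nothing on it rises above 150 mm.
- brake_lever (a joint): Angle of the long brake lever about its upright pivot: 0 = at rest, grows as it is pressed towards the bar; hard stop at 0.26 rad, where the blade still clears the grip by at least 8 mm (20 mm at the pressing place). A spring brings it back to 0 when let go; at the pressing place it pushes back with about 3 N at rest and 6 N at the stop.
- brake_lever_press (a point): Where to press: mid-height of the OUTER face of the long lever's aluminium blade (12 mm thick, 16 mm tall, 175 mm long), 120 mm from the pivot, 120 mm above the bench. Its x axis points square through the blade towards the bar (press that way), y along the blade to its tip, z up; turns with the lever. It travels 31 mm to the stop. Outside the blade only things up to 60 mm tall stand.
- brake_lever_pivot (a point): The long lever's upright pivot axis, at blade mid-height; lies at x = +6, y = -120 mm in the frame of brake_lever_press.
- brake_grip (a point): Centre of the rubber grip of the brake stand's bar, on the bar's axis.
- throttle_stand: The other stand, same build and same origin and axes, with the SHORT hand throttle lever; to be left alone.
- throttle_lever_press (a point): Middle of the outer face of the short throttle lever's blade (85 mm long), 65 mm from its pivot. It has no spring, stays where it is put and must stay as it is.
- grease_tin: Flat steel tin, 60 mm across, 60 mm tall; loose bystander, origin at its underside's centre.
- tape_roll: Grey ring lying flat, 100 mm across, 45 mm tall; loose bystander, origin at its underside's centre.
- wrench: Steel wrench lying flat, 170 mm long; loose bystander, origin at its underside's centre.
- screwdriver: Black-handled screwdriver lying flat, 180 mm long; loose bystander, origin at its underside's centre.
- cleaner_bottle: White bottle, 60 mm across, 130 mm tall; loose bystander, origin at its underside's centre.

How it is judged:
By the outcome, as a careful person would: the job done as asked, in the order asked, and still so for the second after the job is handed in, while the arm keeps its last pose, push and grip.
It also fails if it takes over 38 s, if anything falls off the work surface, if the arm or the gripper's body presses on something with over 40 N, if the wrist force passes 120 N, or if a joint passes its speed limit or range.

## Working session

There is one attempt and no reset: what is moved stays moved. The work goes in short steps, Python scripts to look and compute and a shell command to move; the robot and the scene stay as the last step left them, time stands still between calls to the robot, and variables do not carry over. Pictures are saved under pics/ and viewed, and the job is handed in when it is done.

```bash
mkdir -p pics; ls
python3 - <<'E'
from station import r
import cv2
s=r.sense();print(s)
for n in("scene","top"):
    c=r.capture(n);cv2.imwrite(f"pics/{n}0.png",c["img"])
    print({k:v for k,v in c.items() if k!="img"})
E
```

```text
pics
{'time_s': 0.0, 'joints': array([ 7.79561888e+01,  2.20915927e+01,  3.79121972e-01, -2.92895210e-02,
       -6.84099235e+01, -1.48161350e+01]), 'joint_velocities': array([ 0.03381046, -0.04153473, -0.03811306, -0.04880388, -0.08296271,
       -0.00100052]), 'effort': array([-8.19691331e-05, -3.90666711e+01,  1.87401634e+01,  4.21997756e+00,
        1.09945703e-02, -1.94795525e-04]), 'tcp_pos': array([0.28209564, 0.55704103, 0.22144556]), 'ee_rot': array([[ 8.92028403e-01, -4.51978428e-01, -9.10595278e-04],
       [-4.51979337e-01, -8.92026187e-01, -1.98993306e-03],
       [ 8.71319828e-05,  2.18664706e-03, -9.99997605e-01]]), 'wrist_force': array([ 0.57847074, -0.41801551,  0.34421855]), 'moment': array([-0.01271369, -0.0016254 , -0.00649376]), 'gripper_width': 1.0012117165276264}
{'fx': 371.46799812761805, 'fy': 371.46799812761805, 'cx': 318.7780824091833, 'cy': 200.22094395631214, 'dist': array([-0.06202789,  0.        ,  0.        ,  0.        ,  0.        ]), 'R': array([[-0.66742845,  0.74458594, -0.01144694],
       [ 0.55305953,  0.48533824, -0.6771794 ],
       [-0.49866263, -0.45829964, -0.73572891]]), 't': array([ 0.36034051, -0.23900852,  1.33696512])}
{'fx': 382.1797509585599, 'fy': 382.1797509585599, 'cx': 317.4553436669862, 'cy': 200.83823501402674, 'dist': array([0.01722169, 0.        , 0.        , 0.        , 0.        ]), 'R': array([[ 0.0605424 , -0.99816428, -0.00163817],
       [-0.97145592, -0.05854516, -0.22988227],
       [ 0.22936436,  0.01550904, -0.97321707]]), 't': array([-0.02098502,  0.55643491,  0.83823519])}
```

View pics/scene0.png

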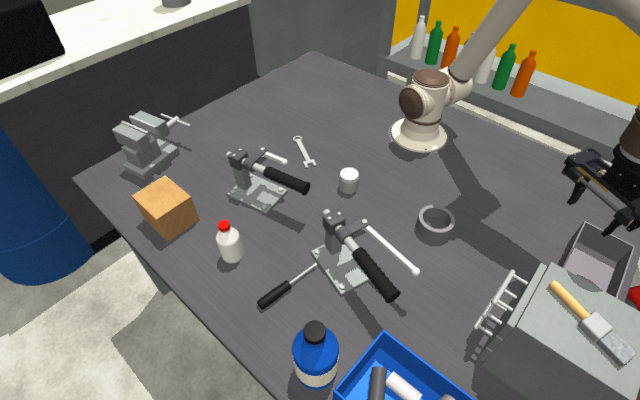

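View pics/top0.png

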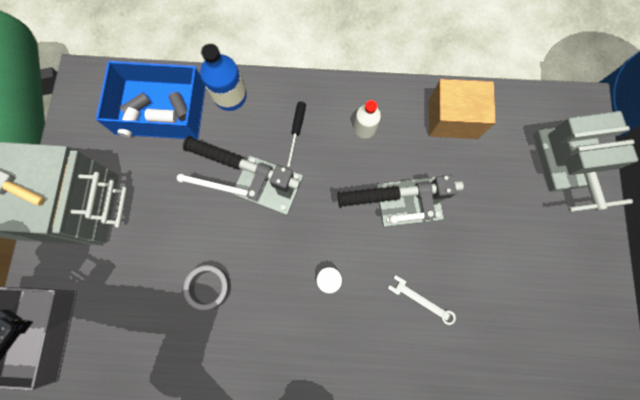

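The scene view shows the long brake lever from about (365,222) to its ball tip at (416,271). In the top view it runs from about (253,191) to (180,178). The tape ring is at (206,287) and the short throttle lever is at (410,217), both in the top view. I'll zoom in next.

Run:
```python
import cv2
a=cv2.imread("pics/top0.png")[120:220,165:315];cv2.imwrite("pics/topz.png",cv2.resize(a,None,fx=5,fy=5,interpolation=cv2.INTER_CUBIC))
a=cv2.imread("pics/scene0.png")[195:310,300:440];cv2.imwrite("pics/scz.png",cv2.resize(a,None,fx=5,fy=5,interpolation=cv2.INTER_CUBIC))
```

```text
(no output)
```

View pics/topz.png

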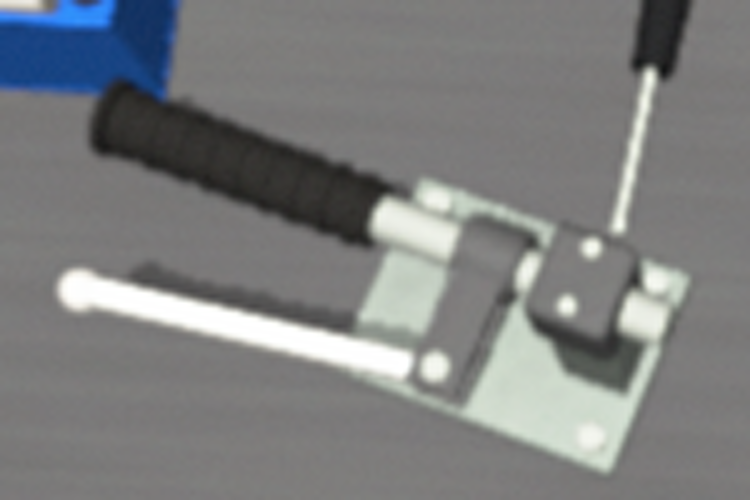

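View pics/scz.png

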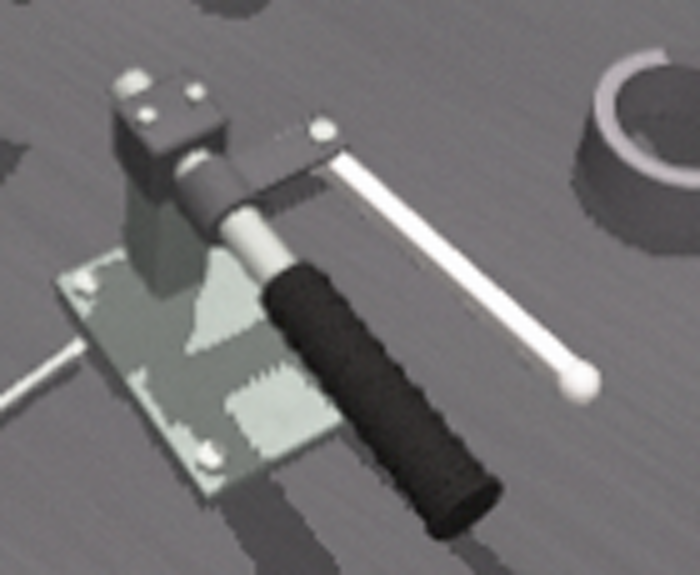

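In the zooms, the pivot screw is at about (251.8,193.2) in the top view and (364.6,221) in the scene view. The ball tip is at (180.2,178) in top and (415.8,271.2) in scene. I'll triangulate these, the tape and the grip.

```bash
cat > h.py <<'E'
import numpy as np,cv2
from station import r
def ray(c,p):
    K=np.array([[c["fx"],0,c["cx"]],[0,c["fy"],c["cy"]],[0,0,1]])
    u=cv2.undistortPoints(np.array([[p]],float),K,c["dist"])[0,0]
    R=np.array(c["R"]);d=R.T@np.array([u[0],u[1],1]);return -R.T@np.array(c["t"]),d/np.linalg.norm(d)
def plane(c,p,z):
    o,d=ray(c,p);return o+d*(z-o[2])/d[2]
def tri(c1,p1,c2,p2):
    o1,d1=ray(c1,p1);o2,d2=ray(c2,p2)
    s=np.linalg.lstsq(np.c_[d1,-d2],o2-o1,rcond=None)[0]
    a=o1+s[0]*d1;b=o2+s[1]*d2;return (a+b)/2,np.linalg.norm(a-b)
def proj(c,X):
    K=np.array([[c["fx"],0,c["cx"]],[0,c["fy"],c["cy"]],[0,0,1]])
    return cv2.projectPoints(np.array([X],float),cv2.Rodrigues(np.array(c["R"]))[0],np.array(c["t"]),K,c["dist"])[0].reshape(-1,2)
E
python3 - <<'E'
from h import *
np.set_printoptions(precision=4,suppress=True)
t=r.capture("top");s=r.capture("scene")
P,e=tri(t,(251.8,193.2),s,(364.6,221));print("pivot",P,e)
B,e=tri(t,(180.2,178),s,(415.8,271.2));print("ball",B,e, np.linalg.norm((B-P)[:2]))
print("on planes",plane(t,(251.8,193.2),.135),plane(s,(364.6,221),.135),plane(t,(180.2,178),.12),plane(s,(415.8,271.2),.12))
print("tape",plane(t,(206,287),.045))
# blade mask
for n,c,roi in(("top",t,(165,165,260,205)),("scene",s,(362,220,425,280))):
    g=c["img"].min(axis=2);m=np.zeros_like(g);x0,y0,x1,y1=roi;m[y0:y1,x0:x1]=(g[y0:y1,x0:x1]>190)*255
    nl,l,st,_=cv2.connectedComponentsWithStats(m);k=1+st[1:,4].argmax();print(n,st[k])
    ys,xs=np.nonzero(l==k)
    # line through points, ball excluded
    q=np.c_[xs,ys]; print(cv2.minAreaRect(q.astype(np.float32)))
    sel=(xs>188) if n=="top" else (xs<408)
    print(cv2.fitLine(q[sel].astype(np.float32),cv2.DIST_L2,0,.01,.01).ravel())
E
```

```text
pivot [0.5485 0.1567 0.1336] 0.001797655308796601
ball [0.5778 0.3227 0.1192] 0.00043645231985152275 0.168517943216927
on planes [0.5486 0.1557 0.135 ] [0.549  0.1581 0.135 ] [0.5777 0.3222 0.12  ] [0.5782 0.323  0.12  ]
tape [0.3436 0.2554 0.045 ]
top [177 174  71  22 416]
((211.91845703125, 184.37278747558594), (71.80215454101562, 7.479391098022461), 12.33908748626709)
[  0.973    0.2308 217.9024 186.071 ]
scene [366 226  54  48 303]
((392.98187255859375, 248.9511260986328), (69.39862823486328, 6.3838043212890625), 43.111812591552734)
[  0.7438   0.6684 387.4956 244.6974]
```

```bash
python3 -m crank '[[1,[0.1,0.2,0],[0,0,0]],[1,[0.136,0.268,0],[0,0,0]],[1,[0.136,0.268,0],[0,0,0]],[1,[0.136,0.268,0],[0,0,0]],[1,[0.136,0.268,0],[0,0,0]],[1,[0.136,0.268,0],[0,0,0]],[1,[0.136,0.268,0],[0,0,0]],[1,[0.1,0.2,0],[0,0,0]]]'
cat > st.py <<'E'
from h import *
np.set_printoptions(precision=4,suppress=True)
s=r.sense();R=np.array(s["ee_rot"]);p=np.array(s["tcp_pos"])
bl=np.array([.174,.985,0]);bl/=np.linalg.norm(bl);pr=np.array([bl[1],-bl[0],0])
piv=np.array([.5485,.1567,.12]);press=piv-.006*pr+.12*bl
print("t",s["time_s"],"p",p,"yaw y",np.degrees(np.arctan2(R[1,1],R[0,1])),"F",s["wrist_force"],"w",s["gripper_width"])
print("R",R.tolist())
d=p-press;print("press",press,"tcp in press frame mm x,y,z",1e3*(d@pr),1e3*(d@bl),1e3*d[2],"Fx",np.array(s["wrist_force"])@pr)
E
python3 st.py
```

```text
time_s: 1.0
tcp_pos: [0.282, 0.3306, 0.2224]
ee_rot: [[0.892, -0.452, -0.0], [-0.452, -0.892, -0.0], [-0.0, 0.001, -1.0]]
wrist_force: [-0.2, 0.1, -0.5]
gripper_width: 0.356
t 1.0 p [0.282  0.3306 0.2224] yaw y -116.88552216511573 F [-0.1737  0.1485 -0.5235] w 0.3559072569257267
R [[0.8919117736736544, -0.4522092854374779, -0.0003874873441926995], [-0.45220942205440956, -0.8919116972256916, -0.00040367957997232006], [-0.00016305684040739344, 0.0005352719981396884, -0.9999998434481653]]
press [0.5635 0.2759 0.12  ] tcp in press frame mm x,y,z -286.7204963467981 4.843758361894143 102.43995288679083 Fx -0.1968893561195803
```

```bash
python3 -m crank '[[1,[0,0,0],[0,0,0.16]],[1,[0,0,0],[0,0,0.16]],[1,[0,0,0],[0,0,0.16]],[1,[0,0,0],[0,0,0.16]],[1,[0,0,0],[0,0,0.16]],[1,[0,0,0],[0,0,0.16]],[1,[0,0,0],[0,0,0.16]],[1,[0,0,0],[0,0,0.16]]]'>/dev/null
python3 -m crank '[[1,[0,0,0],[0,0,0.16]],[1,[0,0,0],[0,0,0.16]],[1,[0,0,0],[0,0,0.025]],[1,[0,0,0],[0,0,0]]]' >/dev/null;python3 st.py
```

```text
t 2.2 p [0.2822 0.3324 0.2225] yaw y 170.12967401639855 F [0.6481 0.5382 0.0798] w 0.0023781563717632874
R [[-0.17141888148384687, -0.9851982352585277, -6.568340436117425e-05], [-0.9851982371948343, 0.17141887954710802, 3.410285045870077e-05], [-2.233869250875293e-05, 7.055704667064201e-05, -0.9999999972613428]]
press [0.5635 0.2759 0.12  ] tcp in press frame mm x,y,z -286.79943109795227 6.744866305276498 102.53435426382946 Fx 0.544606827140012
```

```bash
python3 -m crank '[[1,[0,-0.2,0],[0,0,0]],[1,[0.01,-0.33,0],[0,0,0]],[1,[0.01,-0.33,0],[0,0,0]],[1,[0.01,-0.33,0],[0,0,0]],[1,[0.01,-0.33,0],[0,0,0]],[1,[0.01,-0.33,0],[0,0,0]],[1,[0.01,-0.33,0],[0,0,0]],[1,[0,-0.19,0],[0,0,0]]]'>/dev/null
python3 -m crank '[[1,[0,0,0.2],[0,0,0]],[1,[0,0,0.3],[0,0,0]],[1,[0,0,0.3],[0,0,0]],[1,[0,0,0.3],[0,0,0]],[1,[0,0,0.12],[0,0,0]],[1,[0,0,0],[0,0,0]],[1,[0,0,0],[0,0,0]]]' >/dev/null;python3 st.py
python3 - <<'E'
from station import r
import cv2
for n in("scene","top"):
    c=r.capture(n);a=c["img"];a=a[110:230,160:320] if n=="top" else a[150:310,280:460]
    cv2.imwrite(f"pics/{n}1.png",cv2.resize(a,None,fx=4,fy=3.7,interpolation=cv2.INTER_CUBIC) if 0 else cv2.resize(a,None,fx=3.7,fy=3.7,interpolation=cv2.INTER_CUBIC))
E
```

```text
t 3.7 p [0.5155 0.2861 0.1017] yaw y 170.08313604454372 F [ 0.0011 -0.1913 -0.4543] w 0.009489877263410234
R [[-0.1722171873102192, -0.9850574371136126, 0.0017566963647863347], [-0.9850583705829097, 0.17221882440287956, 0.0008264779689810907], [-0.001116664452731691, -0.0015881147475135307, -0.9999981154742486]]
press [0.5635 0.2759 0.12  ] tcp in press frame mm x,y,z -49.03690716055227 1.7061007676425508 -18.324932199223237 Fx 0.03437287829121196
```

View pics/top1.png

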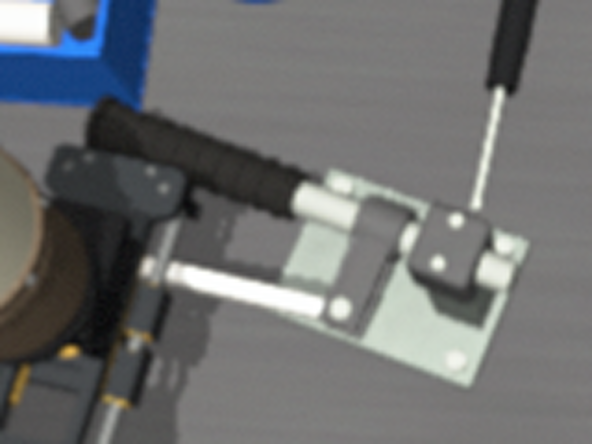

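View pics/scene1.png

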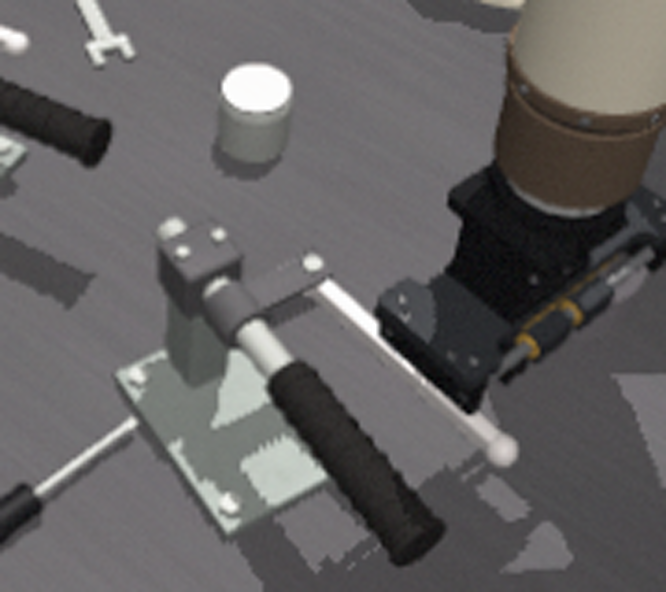

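The shut gripper is outside the blade, near its middle. The body overhangs it with clearance, and the lever is untouched at rest. I'll advance now and watch the force.

```bash
python3 -m crank '[[1,[0.01,-0.1,0],[0,0,0]],[1,[0,-0.1,0],[0,0,0]],[1,[0,-0.06,0],[0,0,0]],[1,[0,0,0],[0,0,0]],[1,[0,0,0],[0,0,0]]]'>/dev/null;python3 st.py|grep -v R
python3 -m crank '[[1,[0,-0.03,0],[0,0,0]],[1,[0,-0.03,0],[0,0,0]],[1,[0,0,0],[0,0,0]],[1,[0,0,0],[0,0,0]]]'>/dev/null;python3 st.py|grep -v R
python3 -m crank '[[1,[0,-0.03,0],[0,0,0]],[1,[0,-0.03,0],[0,0,0]],[1,[0,0,0],[0,0,0]],[1,[0,0,0],[0,0,0]]]'>/dev/null;python3 st.py|grep -v R
```

```text
t 4.3 p [0.5402 0.2797 0.1003] yaw y 169.9731512728288 F [-0.0213 -0.5223 -0.2408] w 0.006242851472406172
press [0.5635 0.2759 0.12  ] tcp in press frame mm x,y,z -23.553633443623358 -0.29570918632082904 -19.65050178975111 Fx 0.06984698039459718
t 4.7 p [0.546  0.279  0.1005] yaw y 170.01368545700407 F [-0.5316  0.1166 -0.0118] w 0.005359954007642377
press [0.5635 0.2759 0.12  ] tcp in press frame mm x,y,z -17.76818813746105 -0.016761828196790132 -19.4884132271346 Fx -0.5438144135823606
t 5.1 p [0.552  0.2779 0.1005] yaw y 170.00260130007328 F [-0.5689  0.0694  0.5406] w 0.005679571042302419
press [0.5635 0.2759 0.12  ] tcp in press frame mm x,y,z -11.681181421373195 -0.0617602098162469 -19.5321488255778 Fx -0.5723179496806354
```

```bash
for i in 1; do python3 -m crank '[[1,[0,-0.03,0],[0,0,0]],[1,[0,0,0],[0,0,0]],[1,[0,0,0],[0,0,0]]]'>/dev/null;python3 st.py|grep -v R
python3 -m crank '[[1,[0,-0.03,0],[0,0,0]],[1,[0,0,0],[0,0,0]],[1,[0,0,0],[0,0,0]]]'>/dev/null;python3 st.py|grep -v R; done
python3 - <<'E'
from station import r
import cv2
c=r.capture("scene");a=c["img"][150:310,280:460]
cv2.imwrite("pics/scene2.png",cv2.resize(a,None,fx=3.7,fy=3.7,interpolation=cv2.INTER_CUBIC))
E
```

```text
t 5.4 p [0.5546 0.2774 0.1005] yaw y 170.00795440745017 F [-2.082   1.0335 -0.3921] w 0.0022385709271697256
press [0.5635 0.2759 0.12  ] tcp in press frame mm x,y,z -9.00365371048158 -0.07768813770454575 -19.527069131673596 Fx -2.229990334901136
t 5.7 p [0.5575 0.2769 0.1004] yaw y 170.00773821142167 F [-2.8557  1.7516  0.2428] w 0.00484225126081662
press [0.5635 0.2759 0.12  ] tcp in press frame mm x,y,z -6.048071200066269 -0.03745042219355936 -19.557259119985833 Fx -3.116838915287099
```

View pics/scene2.png

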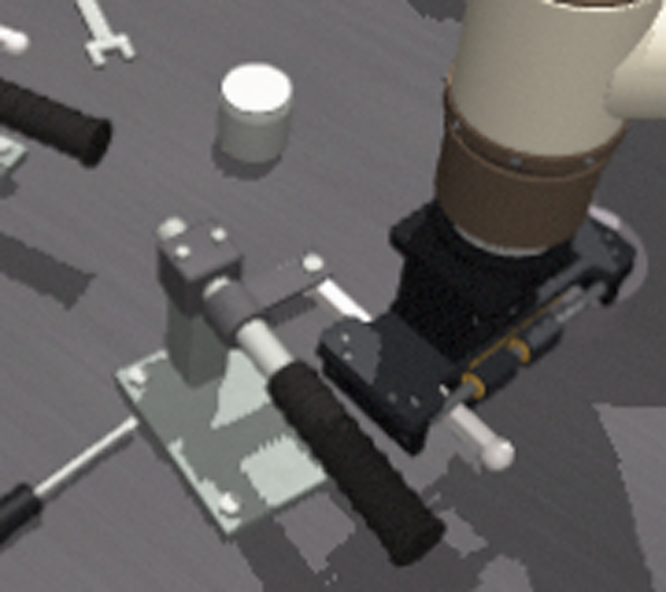

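Contact came at about -10 mm with roughly 3 N, and the lever has started to move; the ball tip has shifted slightly. I'll press on, turning with the lever.

```bash
python3 -m crank '[[1,[-0.005,-0.03,0],[0,0,0.038]],[1,[-0.005,-0.03,0],[0,0,0.038]],[1,[-0.005,-0.03,0],[0,0,0.038]],[1,[-0.005,-0.03,0],[0,0,0.038]],[1,[-0.005,-0.03,0],[0,0,0.038]],[1,[-0.005,-0.03,0],[0,0,0.038]],[1,[0,0,0],[0,0,0]],[1,[0,0,0],[0,0,0]]]'>/dev/null;python3 st.py|grep -v R
python3 -m crank '[[1,[-0.004,-0.02,0],[0,0,0.038]],[1,[-0.004,-0.02,0],[0,0,0.02]],[1,[0,0,0],[0,0,0]],[1,[0,0,0],[0,0,0]]]'>/dev/null;python3 st.py|grep -v R
```

```text
t 6.55 p [0.5756 0.2748 0.1004] yaw y 159.69357432957437 F [-4.8916 -1.2104  2.3313] w 0.009300714014087358
press [0.5635 0.2759 0.12  ] tcp in press frame mm x,y,z 12.18146596411587 1.013191170459392 -19.59765280414355 Fx -4.606499757652297
t 6.95 p [0.5794 0.2741 0.1004] yaw y 157.09535599787796 F [-5.5262 -1.085   2.3657] w 0.002600663877565797
press [0.5635 0.2759 0.12  ] tcp in press frame mm x,y,z 16.0368391129478 0.9824244483105496 -19.616714259734465 Fx -5.253215400224732
```

```bash
python3 -m crank '[[1,[-0.002,-0.02,0],[0,0,0.02]],[1,[0,0,0],[0,0,0]],[1,[0,0,0],[0,0,0]]]'>/dev/null;python3 st.py|grep -v R
python3 -m crank '[[1,[0,-0.01,0],[0,0,0.02]],[1,[0,0,0],[0,0,0]],[1,[0,0,0],[0,0,0]]]'>/dev/null;python3 st.py|grep -v R
python3 -m crank '[[1,[0,-0.01,0],[0,0,0]],[1,[0,0,0],[0,0,0]],[1,[0,0,0],[0,0,0]]]'>/dev/null;python3 st.py|grep -v R
```

```text
t 7.25 p [0.5813 0.2736 0.1004] yaw y 156.19957062063503 F [-5.9978 -1.0627  2.3256] w 0.004759089206647965
press [0.5635 0.2759 0.12  ] tcp in press frame mm x,y,z 17.9611014088659 0.8133765724484205 -19.629773985696957 Fx -5.721475837488532
t 7.55 p [0.5822 0.2734 0.1004] yaw y 155.30555353245353 F [-6.0222  1.1136  2.2172] w 0.009580798548459883
press [0.5635 0.2759 0.12  ] tcp in press frame mm x,y,z 18.924980167077816 0.7803788712868973 -19.623380895178816 Fx -6.12409638712036
t 7.85 p [0.5831 0.273  0.1004] yaw y 155.30425219254815 F [-6.9735 -0.4764  1.769 ] w 0.002174994949335285
press [0.5635 0.2759 0.12  ] tcp in press frame mm x,y,z 19.8811153101573 0.5939797597273839 -19.576635152875777 Fx -6.7843483000685785
```

```bash
python3 -m crank '[[1,[0,-0.01,0],[0,0,0]],[1,[0,0,0],[0,0,0]],[1,[0,0,0],[0,0,0]]]'>/dev/null;python3 st.py|grep -v R
python3 -m crank '[[1,[0,-0.01,0],[0,0,0]],[1,[0,0,0],[0,0,0]],[1,[0,0,0],[0,0,0]]]'>/dev/null;python3 st.py|grep -v R
```

```text
t 8.15 p [0.584  0.2727 0.1004] yaw y 155.30216280299263 F [-5.9317 -0.1502  1.6989] w 0.008254185600642018
press [0.5635 0.2759 0.12  ] tcp in press frame mm x,y,z 20.779553466194564 0.4092396759031682 -19.61353695261783 Fx -5.815161714635297
t 8.45 p [0.5849 0.2724 0.1004] yaw y 155.30478515324302 F [-5.7181  0.6942  2.3107] w 0.006458183838892825
press [0.5635 0.2759 0.12  ] tcp in press frame mm x,y,z 21.700036373180282 0.22355220435746867 -19.57888122243351 Fx -5.751686578618581
```

```bash
for i in 1; do python3 -m crank '[[1,[0,-0.01,0],[0,0,0]],[1,[0,0,0],[0,0,0]],[1,[0,0,0],[0,0,0]]]'>/dev/null;python3 st.py|grep -v R
python3 -m crank '[[1,[0,-0.01,0],[0,0,0]],[1,[0,0,0],[0,0,0]],[1,[0,0,0],[0,0,0]]]'>/dev/null;python3 st.py|grep -v R; done
python3 - <<'E'
from station import r
import cv2
for n in("scene","top"):
    c=r.capture(n);a=c["img"];a=a[110:230,160:320] if n=="top" else a[150:310,280:460]
    cv2.imwrite(f"pics/{n}3.png",cv2.resize(a,None,fx=3.7,fy=3.7,interpolation=cv2.INTER_CUBIC))
E
```

```text
t 8.75 p [0.5855 0.2721 0.1004] yaw y 155.30507494125257 F [-6.2518  0.8843  2.0574] w 0.005693490953327271
press [0.5635 0.2759 0.12  ] tcp in press frame mm x,y,z 22.375199705891276 0.05027390973243411 -19.619505516008566 Fx -6.31033305774801
t 9.05 p [0.5857 0.272  0.1004] yaw y 155.3102960689307 F [-7.8579  3.6627  2.8754] w 0.005538794597533728
press [0.5635 0.2759 0.12  ] tcp in press frame mm x,y,z 22.54759931217704 0.0073642345855928415 -19.6272643005721 Fx -8.375245905561059
```

View pics/scene3.png

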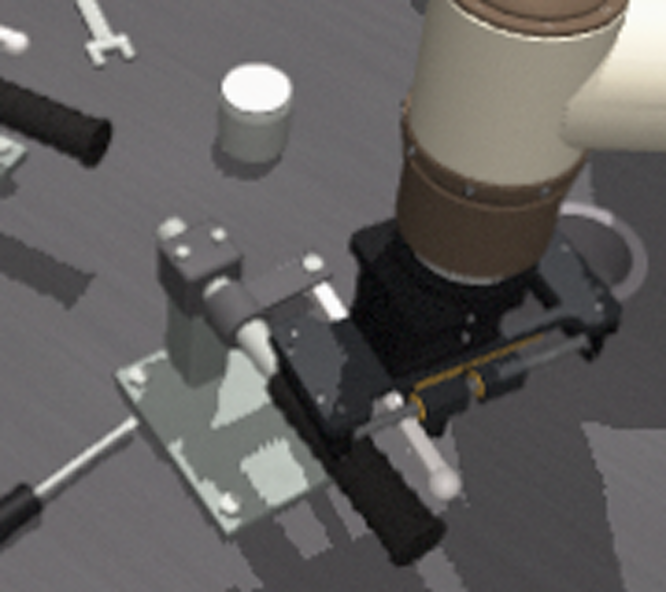

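View pics/top3.png

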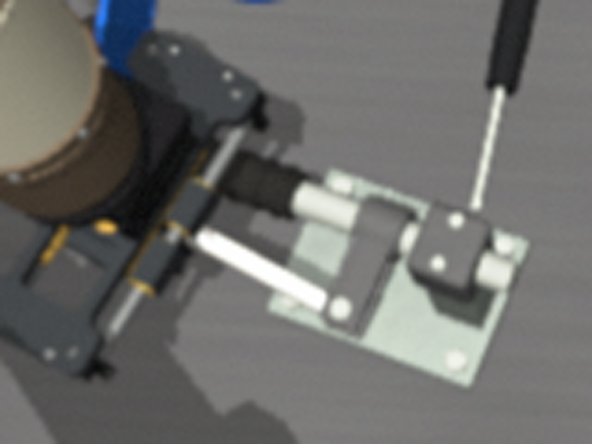

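The TCP barely moved on the last 1 mm command and the force rose, so this looks like the stop. I'll firm up slightly, hold, and check the angle from the ball at about (399.7,280.5) in the scene view.

```bash
python3 - <<'E'
from h import *
s=r.capture("scene");B=plane(s,(399.7,280.5),.12);B0=plane(s,(415.8,271.2),.12);P=np.array([.5485,.1567,.12])
a=lambda v:np.arctan2(v[0],v[1]);print(B,B0,"angle rad",a(B-P)-a(B0-P))
E
python3 -m crank '[[1,[0,-0.015,0],[0,0,0]],[1,[0,0,0],[0,0,0]],[1,[0,0,0],[0,0,0]],[1,[0,0,0],[0,0,0]]]'>/dev/null;python3 st.py|grep -v R
python3 -m crank '[[1,[0,0,0],[0,0,0]],[1,[0,0,0],[0,0,0]],[1,[0,0,0],[0,0,0]],[1,[0,0,0],[0,0,0]],[1,[0,0,0],[0,0,0]],[1,[0,0,0],[0,0,0]],[1,[0,0,0],[0,0,0]],[1,[0,0,0],[0,0,0]]]'>/dev/null;python3 st.py|grep -v R
```

```text
[0.62108136 0.30925369 0.12      ] [0.57816411 0.32299019 0.12      ] angle rad 0.26755042809891305
t 9.6 p [0.5859 0.2718 0.1004] yaw y 155.3153935195245 F [-13.1549   3.9496   4.7973] w 0.0038699198422702053
press [0.5635 0.2759 0.12  ] tcp in press frame mm x,y,z 22.813928562415583 -0.11643114701802522 -19.639127796804974 Fx -13.641386565256177
t 10.4 p [0.5859 0.2718 0.1004] yaw y 155.31780287658165 F [-13.1345   3.9269   5.8046] w 0.005558898943459118
press [0.5635 0.2759 0.12  ] tcp in press frame mm x,y,z 22.79155019469839 -0.11491134552339324 -19.647501604029323 Fx -13.617351710124487
```

It's at the stop: the force plateaued at 13.6 N and the ball gives about 0.267 rad. It has been held for more than a second. Now I'll release.

```bash
python3 -m crank '[[1,[0,0,0],[0,0,0]],[1,[0,0,0],[0,0,0]],[1,[0,0,0],[0,0,0]]]'>/dev/null
python3 -m crank '[[1,[0.005,0.03,0],[0,0,0]],[1,[0.007,0.045,0],[0,0,-0.04]],[1,[0.007,0.045,0],[0,0,-0.047]],[1,[0.007,0.045,0],[0,0,-0.047]],[1,[0.007,0.045,0],[0,0,-0.047]],[1,[0.007,0.045,0],[0,0,-0.047]],[1,[0.005,0.045,0],[0,0,-0.047]],[1,[0,0.045,0],[0,0,-0.047]]]'>/dev/null;python3 st.py|grep -v R
python3 -m crank '[[1,[0,0.1,0],[0,0,0]],[1,[0,0.1,0],[0,0,0]],[1,[0,0.05,0],[0,0,0]],[1,[0,0,0],[0,0,0]],[1,[0,0,0],[0,0,0]],[1,[0,0,0],[0,0,0]],[1,[0,0,0],[0,0,0]]]'>/dev/null;python3 st.py|grep -v R
python3 - <<'E'
from station import r
import cv2
for n in("scene","top"):
    c=r.capture(n);a=c["img"];a=a[110:230,160:320] if n=="top" else a[150:310,280:460]
    cv2.imwrite(f"pics/{n}4.png",cv2.resize(a,None,fx=3.7,fy=3.7,interpolation=cv2.INTER_CUBIC))
E
```

```text
t 11.5 p [0.5547 0.2776 0.1004] yaw y 169.88499886852222 F [-1.7201 -1.6397  1.4055] w 0.0018742197833653419
press [0.5635 0.2759 0.12  ] tcp in press frame mm x,y,z -8.943253324757494 0.1458465552058816 -19.585312513228274 Fx -1.408655971145851
t 12.2 p [0.5303 0.2825 0.1005] yaw y 169.81824034066528 F [-0.8001  0.414  -1.0058] w 0.0023815643845153103
press [0.5635 0.2759 0.12  ] tcp in press frame mm x,y,z -33.75395055024544 0.6786093664908451 -19.485625433515715 Fx -0.8598839421271364
```

View pics/scene4.png

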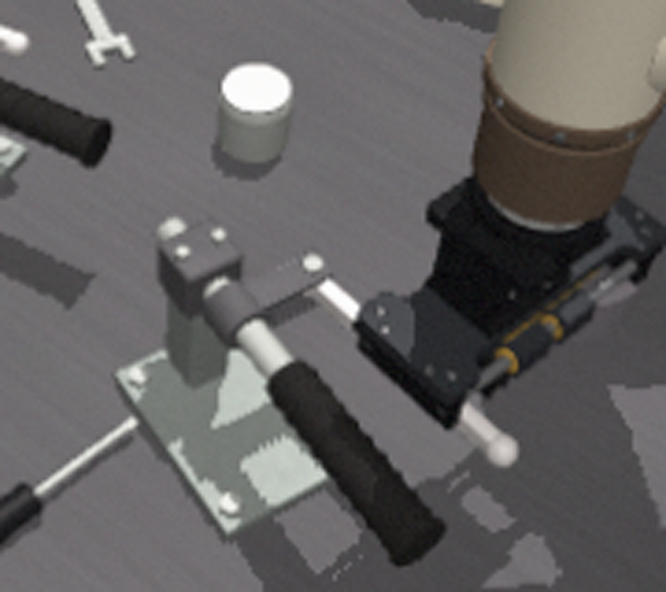

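View pics/top4.png

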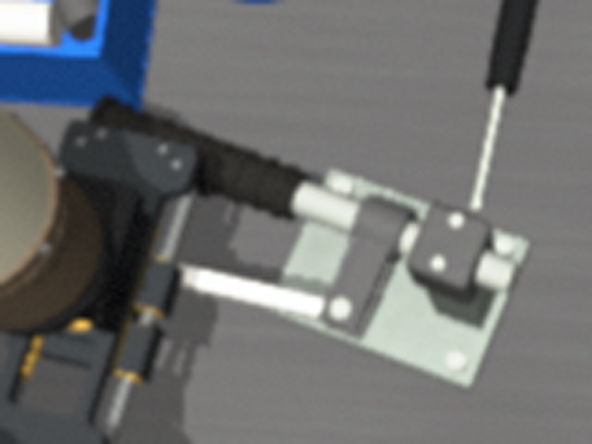

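The ball is back at (502,452) as at rest, and the fingers are about 23 mm clear. Now the second press.

```bash
python3 -m crank '[[1,[0,-0.08,0],[0,0,0]],[1,[0,-0.08,0],[0,0,0]],[1,[0,-0.05,0],[0,0,0]],[1,[0,-0.03,0],[0,0,0]],[1,[0,0,0],[0,0,0]]]'>/dev/null;python3 st.py|grep -v R
python3 -m crank '[[1,[-0.004,-0.04,0],[0,0,0.04]],[1,[-0.006,-0.04,0],[0,0,0.047]],[1,[-0.006,-0.04,0],[0,0,0.047]],[1,[-0.006,-0.04,0],[0,0,0.047]],[1,[-0.006,-0.04,0],[0,0,0.047]],[1,[-0.006,-0.04,0],[0,0,0.047]],[1,[-0.004,-0.03,0],[0,0,0.047]],[1,[0,0,0],[0,0,0]]]'>/dev/null;python3 st.py|grep -v R
python3 -m crank '[[1,[0,-0.02,0],[0,0,0]],[1,[0,-0.01,0],[0,0,0]],[1,[0,0,0],[0,0,0]],[1,[0,0,0],[0,0,0]]]'>/dev/null;python3 st.py|grep -v R
```

```text
t 12.8 p [0.5541 0.278  0.1003] yaw y 169.79473581562561 F [ 0.1151 -0.7897 -0.1377] w 0.00351547690349771
press [0.5635 0.2759 0.12  ] tcp in press frame mm x,y,z -9.585698500752203 0.41262941421909727 -19.6691696553421 Fx 0.2507290117814057
t 13.6 p [0.5795 0.2747 0.1002] yaw y 155.28829745846988 F [-4.8086  1.9315  1.021 ] w 0.0032908137533429393
press [0.5635 0.2759 0.12  ] tcp in press frame mm x,y,z 16.020416065113885 1.574953743983511 -19.778539796931156 Fx -5.071305032886878
t 14.0 p [0.582  0.2737 0.1003] yaw y 155.36587803765266 F [-5.3579  3.4699  1.2188] w 0.003558924130911136
press [0.5635 0.2759 0.12  ] tcp in press frame mm x,y,z 18.666260858143914 1.0878478677421999 -19.72713872379907 Fx -5.879847473094213
```

```bash
python3 -m crank '[[1,[0,-0.02,0],[0,0,0]],[1,[0,-0.02,0],[0,0,0]],[1,[0,0,0],[0,0,0]],[1,[0,0,0],[0,0,0]]]'>/dev/null;python3 st.py|grep -v R
python3 -m crank '[[1,[0,-0.01,0],[0,0,0]],[1,[0,-0.01,0],[0,0,0]],[1,[0,0,0],[0,0,0]],[1,[0,0,0],[0,0,0]],[1,[0,0,0],[0,0,0]]]'>/dev/null;python3 st.py|grep -v R
```

```text
t 14.4 p [0.5855 0.2724 0.1003] yaw y 155.36343971245157 F [-5.1467  3.4341  0.3685] w 0.006758489585989186
press [0.5635 0.2759 0.12  ] tcp in press frame mm x,y,z 22.35678982631293 0.35859078041578946 -19.709049434592202 Fx -5.665616046084585
t 14.9 p [0.5858 0.2722 0.1002] yaw y 155.3777039387243 F [-10.8577   6.5695   2.8921] w 0.005961415753872355
press [0.5635 0.2759 0.12  ] tcp in press frame mm x,y,z 22.689892374760547 0.22002562962506908 -19.76822526757639 Fx -11.834929665881145
```

```bash
python3 -m crank '[[1,[0,-0.005,0],[0,0,0]],[1,[0,0,0],[0,0,0]],[1,[0,0,0],[0,0,0]],[1,[0,0,0],[0,0,0]],[1,[0,0,0],[0,0,0]],[1,[0,0,0],[0,0,0]],[1,[0,0,0],[0,0,0]],[1,[0,0,0],[0,0,0]]]'>/dev/null;python3 -m crank '[[1,[0,0,0],[0,0,0]],[1,[0,0,0],[0,0,0]],[1,[0,0,0],[0,0,0]],[1,[0,0,0],[0,0,0]],[1,[0,0,0],[0,0,0]]]'>/dev/null;python3 st.py|grep -v R
python3 - <<'E'
from station import r
import cv2
c=r.capture("scene");cv2.imwrite("pics/scene5.png",c["img"])
E
```

```text
t 16.2 p [0.5859 0.2722 0.1002] yaw y 155.37801755668272 F [-11.5155   6.4366   3.0934] w 0.0030839555792136508
press [0.5635 0.2759 0.12  ] tcp in press frame mm x,y,z 22.77558398577461 0.20643078667602832 -19.76831432641543 Fx -12.459645174639967
```

View pics/scene5.png

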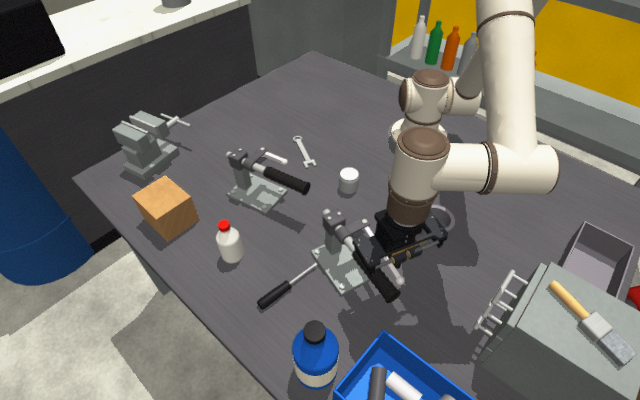

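The lever is pressed, with its ball at about (400,280) as in the first press. The throttle lever, tin, wrench, screwdriver, bottle and tape ring are where they were.

```bash
python3 -c "from station import r; print(r.finish_job())"
```

```text
the job is handed in; nothing more can be done
None
```

I pressed the long brake lever to its stop twice with the backs of the shut fingers, and handed the job in at about 16.3 s with the lever still held there.

- **First press:** I held it at the stop for over a second at about 13.6 N. The lever angle read from the camera was about 0.267 rad, against the 0.26 rad stop, so the two agree within camera error.
- **Release:** The lever's ball tip returned to its rest position in the picture, with the fingers about 23 mm clear of the blade.
- **Second press:** It stopped at the same place: 22.8 mm measured both times in my press frame. It was steady at about 12.5 N for over a second before I handed it in.

**Disagreement:** The fingers met the blade about 4 to 5 mm later than the 15 mm finger thickness I had worked out. I went by the force reading and the lack of further movement rather than that figure.

In the last picture, the throttle lever and the other items on the bench looked unmoved. I checked that by eye only. No wrist force reading I took was above about 15 N.

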